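# Raise the telescopic sign mast on the market stall and hold it up

### The arm

A 6-joint arm with a two-finger parallel gripper is mounted at the origin on the work surface. World frame = base frame: x ahead of the robot, y to its left, z up, the work surface at z = 0. Lengths are in m, angles in rad, forces in N, time in s.
With the tool pointing down it reaches from about 0.3 to 0.85 m from the base axis. Payload 5.4 kg.
Tool frame: the origin (TCP) lies at the very end of the fingers, on their centre line; the grasp point (between the pads) lies arm.tcp_to_grasp behind it (arm.tcp_to_grasp is the distance from the TCP to the grasp point, in m); y points along the fingers, z is the direction in which the jaws open and shut, and the axes are right-handed (so a half turn about y gives the same grasp; the last joint's range is limited). The gripper opens to 85 mm and grips with 20 to 120 N. Pads are 22 mm wide; open, the fingers measure 114 mm over their backs; the gripper's body (76 mm by 85 mm) begins 54 mm behind the grasp point. The pads swing forward as they close: fully open they stand 13 mm farther back than shut.
Start: joints at [1.119, 0.158, 1.597, -0, 1.386, -0.21], TCP at [0.138, 0.558, 0.231] pointing down, gripper open.
Joint ranges: [-2.91, 2.91], [-0.94, 2.29], [0.18, 2.7], [-1.29, 4.43], [0.17, 2.64], [-3, 3]. Speed limits (rad/s): [2.57, 2.57, 3.14, 3.14, 3.14, 3.14].

### API

Orientations are given as a unit quaternion [x, y, z, w].
In Python, from rig import sensors, read_camera, arm gives the robot as it stands. The module is installed in compiled form; this text tells all that it offers.
- The arm moves only by the tool arm_command, never from a script. Its arguments are lists of equal length, an entry for each row: "xyz": the shift along the tool's x, y, z scaled (see below), a list of three; "rotation": the turn, a rotation vector about the tool's x, y, z scaled (see below), a list of three; "gripper": the opening, from 0 (shut) to 1 (fully open). In form: {"xyz": [[tx, ty, tz], ...], "rotation": [[ax, ay, az], ...], "gripper": [gripper, ...]}. A call has 1 to 8 rows; each row shifts and turns the commanded pose from where the row before left it, along the tool's axes as they then stand; what a row does not reach is not made up. The controller multiplies each number of a shift by 0.1 m and each number of a turn by 90 degrees. A row lasts 1/12 s, in which the tool goes at most 41.7 mm and 7.16 degrees, less where a joint would pass 70% of its speed; a pose out of reach is approached as far as the arm can. A call with a number of a shift or a turn outside -1 to 1 is refused whole. A call with a gripper value outside its range is refused whole. The fingers move at their own pace and stop on an object; "newtons" is the grip in N (left out, the last holds). Time passes only in rows, so rows that do not move let the fingers close. It gives the time, the measured TCP pose, the force and the opening at its end, in the units of the state.
- sensors.get_state(): the state, without advancing time (a new reading comes with each control period).
- read_camera(name): name is "scene" or "top" or "wrist"; returns a dict with "color" (384x512x3 uint8, red, green, blue), "range_z" (384x512 float32, m along the optical axis (not along the pixel's ray), 0 where there is no reading), "fx", "fy", "cx", "cy" (pixels), "D" ([k1, k2, p1, p2, k3] as OpenCV has them; the pictures are not rectified), "R" (3x3) and "t" (3): a world point X has camera coordinates R X + t. Camera axes: x right, y down, z forward; pixel columns grow to the right and rows downward; lengths in m; the calibration is good to about 2 mm. A picture is of the moment at which its call begins.
- arm.hand_in(): hands the job in, once; it reports no verdict.
The state is a dict: "time_s": time; "q": joint angles; "joint_vel": joint speeds; "joint_torque": joint torques, N m; "position": TCP position; "tcp_rot": TCP orientation; "contact_force": force on the tool from outside, world axes, zero at the start; "torque": the same for the moment, N m; "finger_gap": finger opening in m.
Only numpy, scipy, OpenCV 4.12 (cv2) and the standard library are available. Lean on these libraries where they do the work, as an engineer would, in place of code of your own. Each camera call takes 0.05 s, during which the arm holds its last target. There are 200 camera calls.

### The job

Press the release button of the telescopic sign mast all the way down, then take the sign bar on top of the mast and pull it straight up, past the first stop to the second stop, so that both sections are fully out. Finish while holding the bar still up there (let go and it slides back down), because I want to hang the price board on it. Leave the jars and the tester pot where they stand.

Things in the scene. Friction and masses are not known exactly. Their poses are not given: they have to be found in the camera images.
- mast: telescopic sign mast, fixed to the table: dark foot plate 140 x 200 x 12 mm, column 32 mm thick, grey housing 44 (x) x 144 (y) x 30 mm (z) with its top 125 mm above the table. Origin on the table, on the column's vertical axis; z up. The housing runs from y = -32 to +112 mm, the button is at y = +85 mm. Turned up to 0.8 rad about the vertical
- button_top (a point): middle of the top face of the release button, a black round button 26 mm across on top of the housing, 85 mm to the side (+y of the mast) of the mast's axis. Unpressed its top is 12 mm above the housing, 137 mm above the table
- release_button (a joint): travel of the release button in m: 0 = up (locked), 0.008 = fully down, pressed straight down. It resists with about 3 to 4 N and has a hard stop at the end; it stays down where it is left. From about 0.006 on, the mast is unlocked; before that a latch pin under the bar keeps the bar down
- sign_bar: horizontal aluminium bar on top of the mast, 16 mm wide (its x), 90 mm long (its y), 26 mm high, black end caps; origin at its centre, axes parallel to the mast's. Centre on the mast's axis, 168 mm above the table when down, 308 mm when fully out. Can be gripped from above across its 16 mm; 30 mm free beneath it, but for the rod and a 6 mm latch pin at y = +28 mm
- mast_rod (a joint): how far the inner section (rod 15 mm thick, carrying the bar) is drawn out of the middle section, in m: 0 = in, 0.070 = fully out (the first stop). It comes out first, against about 3 to 6 N, and springs back in when let go
- mast_tube (a joint): how far the middle section (tube 24 mm thick) is drawn out of the column, in m: 0 = in, 0.070 = fully out (the second stop, a hard one). It follows when the rod has reached the first stop; the pull then rises to about 8 to 12 N. It springs back in when let go
- jar_a: loose ointment jar, 52 mm across, 52 mm high, origin at the centre of its underside; bystander
- jar_b: loose jar like jar_a; bystander
- jar_c: loose jar like jar_a; bystander
- tester_pot: loose open white pot, 64 mm across, 42 mm high, origin at the centre of its underside; bystander

How it is judged:
On the way, in this order (a step that is already met when the one before it is completed fails the run):
1. the release button is pressed down while the mast is still in (value of joint release_button above 0.006 m and value of joint each of mast_rod, mast_tube below 0.01 m), for 0.1 s.
2. the bar is held by the fingers with both sections fully out (value of joint each of mast_rod, mast_tube above 0.066 m and contact force between the fingers and sign_bar above 2 N), for 0.3 s.
At the end, for the whole second after the job is handed in: The button is down (past 6 of 8 mm), both mast sections are out to within 4 mm of their stops (each over 66 of 70 mm, so the bar's centre is above 300 mm), the bar is still (under 20 mm/s) and the fingers hold it (contact over 2 N); jars and pot stand upright within 30 mm of where they were (all of step 2 and value of joint release_button above 0.006 m and height (world z) of sign_bar above 0.3 m and linear speed of sign_bar below 0.02 m/s and distance of each of jar_a, jar_b, jar_c, tester_pot from where it was at the start of the episode below 0.03 m and angle between each of jar_a, jar_b, jar_c, tester_pot's own z axis and vertical below 0.3 rad); the arm keeps its last pose, push and grip.
It fails at once if a jar or the tester pot was pushed away or knocked over (distance of any of jar_a, jar_b, jar_c, tester_pot from where it was at the start of the episode above 0.03 m or angle between any of jar_a, jar_b, jar_c, tester_pot's own z axis and vertical above 0.5 rad).
It also fails if it takes over 40 s, if anything falls off the work surface, if the arm or the gripper's body presses on something with over 40 N, if the wrist force passes 120 N, or if a joint passes its speed limit or range.

## Working session

There is one attempt and no reset: what is moved stays moved. The work goes in short steps, Python scripts to look and compute and a tool call to move; the robot and the scene stay as the last step left them, time stands still between calls to the robot, and variables do not carry over. Pictures are saved under pics/ and viewed, about 8 in all and at most 12, crops included, and the job is handed in when it is done.

Besides the shell and the picture viewer there is one more tool, called after ">>>" as name(argument=value, ...), one argument or row to a line, values as JSON. arm_command: Moves the arm, as the interface text tells. Shifts and turns lie within -1 to 1; 1 stands for 0.1 m of shift or 90 degrees of turn. Its arguments: {"type":"object","properties":{"xyz":{"type":"array"},"rotation":{"type":"array"},"gripper":{"type":"array"},"newtons":{"type":"number"}},"required":["xyz","rotation","gripper"]}

```bash
mkdir -p pics
cat > h.py <<'E'
import numpy as np, cv2
from rig import sensors, read_camera, arm
from scipy.spatial.transform import Rotation as Ro
def cloud(c):
    h,w=c["range_z"].shape
    u,v=np.meshgrid(np.arange(w),np.arange(h))
    K=np.array([[c["fx"],0,c["cx"]],[0,c["fy"],c["cy"]],[0,0,1.]])
    p=cv2.undistortPoints(np.stack([u,v],-1).reshape(-1,1,2).astype(np.float32),K,np.array(c["D"],float)).reshape(h,w,2)
    z=c["range_z"]; P=np.dstack([p[...,0]*z,p[...,1]*z,z])
    W=(P-np.array(c["t"]))@np.array(c["R"])
    W[z<=0]=np.nan
    return W
E
python3 - <<'E'
from h import *
s=sensors.get_state(); print(s); print(Ro.from_quat(s["tcp_rot"]).as_matrix().round(3)); print([a for a in dir(arm) if a[0]!='_'],arm.tcp_to_grasp)
ims=[]
for n in("top","scene"):
    c=read_camera(n); np.savez(n+"0.npz",**c); ims.append(c["color"])
    print(n,np.array(c["R"]).round(2).tolist(),np.array(c["t"]).round(3))
    cv2.imwrite(f"pics/{n}0.png",c["color"][...,::-1])
E
```

```text
{'time_s': 0.0, 'q': array([ 1.11889790e+00,  1.59036463e-01,  1.59827663e+00,  2.01326409e-05,
        1.38620930e+00, -2.10090460e-01]), 'joint_vel': array([-0.00082065, -0.00150126,  0.00211862, -0.00033302,  0.00342015,
       -0.00092425]), 'joint_torque': array([ 5.97689341e-04, -3.96010172e+01, -3.31425333e+01, -3.77760807e-04,
        8.59785243e-03, -1.15790769e-05]), 'position': array([0.13742125, 0.55769936, 0.23030175]), 'tcp_rot': array([ 0.70258738, -0.0855135 ,  0.08505682, -0.70130147]), 'contact_force': array([ 0.87420083, -0.56708151, -0.12659233]), 'torque': array([-0.00702773,  0.05775496,  0.01430706]), 'finger_gap': 0.08535844145709941}
[[ 0.971 -0.001  0.239]
 [-0.239 -0.002  0.971]
 [-0.    -1.    -0.002]]
['IKError', 'hand_in', 'tcp_to_grasp'] 0.0187
top [[0.02, -1.0, -0.01], [-0.98, -0.01, -0.18], [0.18, 0.01, -0.98]] [0.054 0.583 0.738]
scene [[-0.39, 0.92, -0.02], [0.61, 0.24, -0.76], [-0.69, -0.31, -0.65]] [ 0.179 -0.276  1.267]
```

View pics/top0.png

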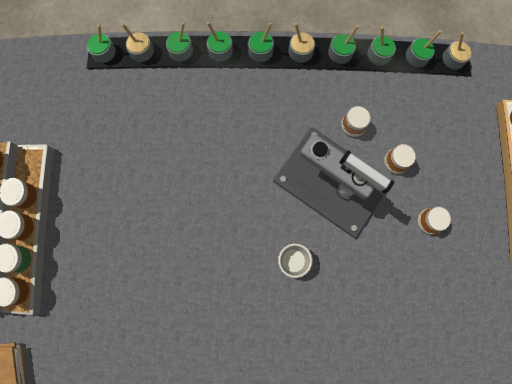

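View pics/scene0.png

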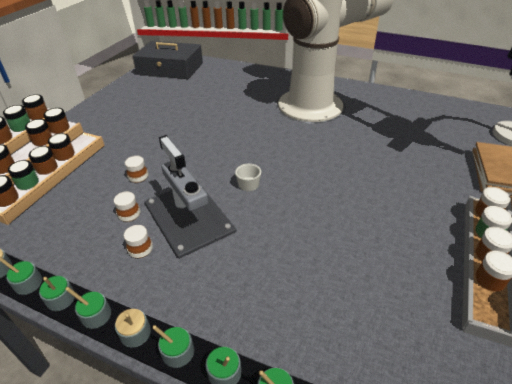

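The top view shows the button at about (320,149) and the bar from (343,155) to (388,187). The jars are at (357,121), (401,158) and (435,220), and the pot is at (295,261). Next I'll measure these.

Run:
```python
from h import *
c=dict(np.load("top0.npz")); W=cloud(c); z=W[...,2]; g=c["color"].astype(int)
roi=np.zeros(z.shape,bool); roi[110:280,260:460]=1
m=roi&(z>.155)&(z<.2); P=W[m]; print("bar top n",len(P),np.median(P[:,2]))
m2=roi&(z>.172)&(z<.19); P=W[m2]
r=cv2.minAreaRect((P[:,:2]*1000).astype(np.float32)); print("bar rect mm",r)
m3=roi&(z>.13)&(z<.145); P=W[m3]; n,l,st,ce=cv2.connectedComponentsWithStats(m3.astype(np.uint8))
for i in range(1,n):
    if st[i,4]>20: print("z.13-.145",ce[i],st[i,4],W[l==i].mean(0).round(4), cv2.minAreaRect((W[l==i][:,:2]*1000).astype(np.float32)))
m4=roi&(z>.115)&(z<.13); print("housing",cv2.minAreaRect((W[m4][:,:2]*1000).astype(np.float32)))
for u,v in[(357,118),(402,154),(436,217),(295,261)]: print("jar",W[v,u].round(3))
print("button px",W[149,320].round(4))
```

```text
bar top n 778 0.17970889131573647
bar rect mm ((589.848388671875, -127.93959045410156), (91.45783996582031, 18.85186767578125), 55.47745132446289)
z.13-.145 [319.65895954 148.76300578] 173 [ 0.637  -0.0574  0.1362] ((637.6258544921875, -57.804832458496094), (24.51236343383789, 24.94373321533203), 31.392370223999023)
housing ((611.9439697265625, -93.92418670654297), (143.87185668945312, 43.95851135253906), 55.12320327758789)
jar [ 0.726 -0.146  0.053]
jar [ 0.654 -0.234  0.052]
jar [ 0.531 -0.296  0.051]
jar [ 0.448 -0.027  0.003]
button px [ 0.6364 -0.0579  0.1368]
```

>>> arm_command(
  xyz=[
    [0.264,0,-0.199],
    [0.264,0,-0.199],
    [0.264,0,-0.199],
    [0.264,0,-0.199],
    [0.264,0,-0.199],
    [0.264,0,-0.199],
    [0.264,0,-0.199],
    [0.264,0,-0.199],
  ],
  rotation=[
    [0,0,0],
    [0,0,0],
    [0,0,0],
    [0,0,0],
    [0,0,0],
    [0,0,0],
    [0,0,0],
    [0,0,0],
  ],
  gripper=[0,0,0,0,0,0,0,0],
  newtons=60,
)

```text
time_s: 0.77
position: [0.3051, 0.3516, 0.2309]
tcp_rot: [0.702, -0.085, 0.085, -0.702]
contact_force: [0.9, 0.2, -0.4]
finger_gap: 0.0001
```

>>> arm_command(
  xyz=[
    [0.264,0,-0.199],
    [0.264,0,-0.199],
    [0.264,0,-0.199],
    [0.264,0,-0.199],
    [0.264,0,-0.199],
    [0.264,0,-0.199],
    [0.264,0,-0.199],
    [0.264,0,-0.199],
  ],
  rotation=[
    [0,0,0],
    [0,0,0],
    [0,0,0],
    [0,0,0],
    [0,0,0],
    [0,0,0],
    [0,0,0],
    [0,0,0],
  ],
  gripper=[0,0,0,0,0,0,0,0],
)

```text
time_s: 1.43
position: [0.4721, 0.1465, 0.2309]
tcp_rot: [0.702, -0.086, 0.085, -0.702]
contact_force: [0.3, 0.8, -0.1]
finger_gap: -0.0002
```

>>> arm_command(
  xyz=[
    [0.264,0,-0.199],
    [0.264,0,-0.199],
    [0.264,0,-0.199],
    [0.264,0,-0.199],
    [0.264,0,-0.199],
    [0.264,0,-0.199],
    [0.264,0,-0.199],
    [0.264,0,-0.199],
  ],
  rotation=[
    [0,0,0],
    [0,0,0],
    [0,0,0],
    [0,0,0],
    [0,0,0],
    [0,0,0],
    [0,0,0],
    [0,0,0],
  ],
  gripper=[0,0,0,0,0,0,0,0],
)

```text
time_s: 2.1
position: [0.639, -0.0585, 0.2306]
tcp_rot: [-0.702, 0.086, -0.085, 0.702]
contact_force: [0.1, 0.4, -0.4]
finger_gap: 0.0
```

>>> arm_command(
  xyz=[
    [0,0,0],
    [0,0,0],
    [0,0,0],
    [0,0,0],
    [0,0,0],
    [0,0,0],
    [0,0,0],
    [0,0,0],
  ],
  rotation=[
    [0,0.077,0],
    [0,0.077,0],
    [0,0.077,0],
    [0,0.077,0],
    [0,0.077,0],
    [0,0.077,0],
    [0,0.077,0],
    [0,0.077,0],
  ],
  gripper=[0,0,0,0,0,0,0,0],
)

```text
time_s: 2.77
position: [0.6382, -0.0571, 0.2306]
tcp_rot: [0.581, -0.404, 0.403, -0.58]
contact_force: [-0.3, -0.9, 0.0]
finger_gap: 0.0001
```

>>> arm_command(
  xyz=[
    [0,0,0],
    [0,0,0],
    [0,0,0],
    [0,0,0],
    [0,0,0],
    [0,0,0],
    [0,0,0],
    [0,0,0],
  ],
  rotation=[
    [0,0.077,0],
    [0,0.077,0],
    [0,0.077,0],
    [0,0.077,0],
    [0,0.077,0],
    [0,0.077,0],
    [0,0.077,0],
    [0,0.077,0],
  ],
  gripper=[0,0,0,0,0,0,0,0],
)

```text
time_s: 3.43
position: [0.6382, -0.0571, 0.2306]
tcp_rot: [-0.326, 0.628, -0.627, 0.326]
contact_force: [-0.6, -0.3, 0.3]
finger_gap: 0.0002
```

>>> arm_command(
  xyz=[
    [0,0.25,0],
    [0,0.25,0],
    [0,0.2,0],
    [0,0.15,0],
    [0,0.05,0],
    [0,0,0],
  ],
  rotation=[
    [0,0,0],
    [0,0,0],
    [0,0,0],
    [0,0,0],
    [0,0,0],
    [0,0,0],
  ],
  gripper=[0,0,0,0,0,0],
)

```text
time_s: 3.93
position: [0.6371, -0.0568, 0.1391]
tcp_rot: [-0.329, 0.627, -0.625, 0.327]
contact_force: [-0.2, -0.2, 0.3]
finger_gap: -0.0002
```

>>> arm_command(
  xyz=[
    [0,0.02,0],
    [0,0.02,0],
    [0,0.02,0],
    [0,0.02,0],
    [0,0,0],
  ],
  rotation=[
    [0,0,0],
    [0,0,0],
    [0,0,0],
    [0,0,0],
    [0,0,0],
  ],
  gripper=[0,0,0,0,0],
)

```text
time_s: 4.35
position: [0.6394, -0.0574, 0.1345]
tcp_rot: [0.327, -0.626, 0.627, -0.329]
contact_force: [0.6, -0.1, 3.6]
finger_gap: -0.0003
```

>>> arm_command(
  xyz=[
    [0,0.02,0],
    [0,0.01,0],
    [0,0.01,0],
    [0,0,0],
  ],
  rotation=[
    [0,0,0],
    [0,0,0],
    [0,0,0],
    [0,0,0],
  ],
  gripper=[0,0,0,0],
)

```text
time_s: 4.68
position: [0.6393, -0.0574, 0.1297]
tcp_rot: [0.327, -0.626, 0.627, -0.329]
contact_force: [3.0, 0.0, 4.2]
finger_gap: -0.0
```

>>> arm_command(
  xyz=[
    [0,0.01,0],
    [0,0.01,0],
    [0,0,0],
  ],
  rotation=[
    [0,0,0],
    [0,0,0],
    [0,0,0],
  ],
  gripper=[0,0,0],
)

```text
time_s: 4.93
position: [0.6394, -0.0574, 0.129]
tcp_rot: [0.327, -0.626, 0.627, -0.329]
contact_force: [0.3, 0.5, 9.7]
finger_gap: 0.0
```

>>> arm_command(
  xyz=[
    [0,0.015,0],
    [0,0,0],
    [0,0,0],
  ],
  rotation=[
    [0,0,0],
    [0,0,0],
    [0,0,0],
  ],
  gripper=[0,0,0],
)

```text
time_s: 5.18
position: [0.6394, -0.0574, 0.129]
tcp_rot: [0.328, -0.626, 0.627, -0.329]
contact_force: [-4.0, 0.6, 17.1]
finger_gap: -0.0004
```

>>> arm_command(
  xyz=[
    [0,-0.1,0],
    [0,-0.25,0],
    [0,-0.3,0],
    [0,-0.3,0],
    [0,-0.25,0],
    [0,0,0],
    [0,0,0],
  ],
  rotation=[
    [0,0,0],
    [0,0,0],
    [0,0,0],
    [0,0,0],
    [0,0,0],
    [0,0,0],
    [0,0,0],
  ],
  gripper=[0,0,0,0,1,1,1],
)

```text
time_s: 5.77
position: [0.6386, -0.0572, 0.2467]
tcp_rot: [0.328, -0.626, 0.627, -0.328]
contact_force: [0.4, 0.3, -0.6]
finger_gap: 0.0356
```

>>> arm_command(
  xyz=[
    [0.2,0,0],
    [0.25,0,0],
    [0.25,0,0],
    [0.161,0,0],
    [0,0,0],
    [0,0,0],
  ],
  rotation=[
    [0,0,0],
    [0,0,0],
    [0,0,0],
    [0,0,0],
    [0,0,0],
    [0,0,0],
  ],
  gripper=[1,1,1,1,1,1],
)

```text
time_s: 6.27
position: [0.5881, -0.1278, 0.2435]
tcp_rot: [-0.328, 0.628, -0.625, 0.327]
contact_force: [0.2, 0.5, 0.4]
finger_gap: 0.085
```

Run:
```python
from h import *
s=sensors.get_state(); print(s["position"],s["finger_gap"],s["q"]); R=Ro.from_quat(s["tcp_rot"]).as_matrix(); print(R.round(3))
c=read_camera("wrist"); W=cloud(c); z=W[...,2]
cv2.imwrite("pics/w1.png",c["color"][...,::-1])
m=(z>.174)&(z<.19)&(np.hypot(W[...,0]-.59,W[...,1]+.128)<.06); P=W[m]
if len(P)>5:
    print(len(P),np.median(P[:,2])); r=cv2.minAreaRect((P[:,:2]*1000).astype(np.float32)); print(r)
    d=np.array([*r[0],0])/1000-s["position"]; print("tool shift to bar",(R.T@d).round(4))
c=read_camera("top"); cv2.imwrite("pics/t1.png",c["color"][...,::-1])
W=cloud(c);b=(abs(W[...,2]-.133)<.012)&(np.hypot(W[...,0]-.637,W[...,1]+.0578)<.01);print("button z",np.median(W[b][:,2]) if b.any() else None)
```

```text
[ 0.5880701  -0.1278475   0.24352174] 0.08504573681021602 [-4.14814593e-01  2.22408175e-01  1.49946415e+00  3.28586674e-04
  1.42413766e+00  1.92902773e-01]
[[-0.571 -0.004  0.821]
 [-0.821  0.002 -0.571]
 [ 0.001 -1.    -0.004]]
2237 0.17976575901136763
((592.2203369140625, -128.73516845703125), (91.20475769042969, 18.7777099609375), 55.265262603759766)
tool shift to bar [-0.0018  0.2435  0.005 ]
button z 0.12913776209029973
```

View pics/w1.png

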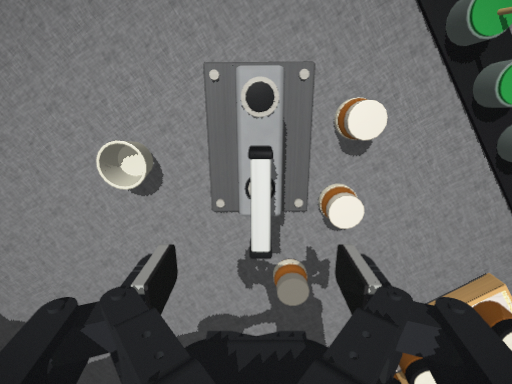

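Button top measures 129 mm, so it is fully down. In the wrist image the bar runs upright at column ~260, between the fingertips at (165,~260) and (345,~260), and it is well aligned. I'll shift by 3 mm and go down onto it.

>>> arm_command(
  xyz=[
    [-0.015,0,0.035],
    [0,0.2,0],
    [0,0.25,0],
    [0,0.25,0],
    [0,0.2,0],
    [0,0.065,0],
    [0,0,0],
  ],
  rotation=[
    [0,0,0],
    [0,0,0],
    [0,0,0],
    [0,0,0],
    [0,0,0],
    [0,0,0],
    [0,0,0],
  ],
  gripper=[1,1,1,1,1,1,1],
)

```text
time_s: 6.95
position: [0.5921, -0.1274, 0.1468]
tcp_rot: [-0.329, 0.628, -0.625, 0.327]
contact_force: [-1.0, 0.1, -0.3]
finger_gap: 0.0856
```

>>> arm_command(
  xyz=[
    [0,0,0],
    [0,0,0],
    [0,0,0],
    [0,0,0],
    [0,0,0],
    [0,0,0],
    [0,0,0],
    [0,0,0],
  ],
  rotation=[
    [0,0,0],
    [0,0,0],
    [0,0,0],
    [0,0,0],
    [0,0,0],
    [0,0,0],
    [0,0,0],
    [0,0,0],
  ],
  gripper=[0.5,0.3,0.2,0,0,0,0,0],
  newtons=60,
)

```text
time_s: 7.62
position: [0.5924, -0.128, 0.1503]
tcp_rot: [-0.329, 0.627, -0.626, 0.328]
contact_force: [-6.0, 3.1, 7.6]
finger_gap: 0.0149
```

>>> arm_command(
  xyz=[
    [0,0,-0.012],
    [0,-0.04,0],
    [0,-0.08,0],
    [0,-0.08,0],
    [0,0,0],
  ],
  rotation=[
    [0,0,0],
    [0,0,0],
    [0,0,0],
    [0,0,0],
    [0,0,0],
  ],
  gripper=[0,0,0,0,0],
  newtons=80,
)

```text
time_s: 8.03
position: [0.5921, -0.1279, 0.1709]
tcp_rot: [-0.328, 0.627, -0.626, 0.328]
contact_force: [-1.0, 1.0, -3.3]
finger_gap: 0.0151
```

>>> arm_command(
  xyz=[
    [0,-0.08,0],
    [0,-0.12,0],
    [0,-0.12,0],
    [0,-0.1,0],
    [0,-0.06,0],
    [0,-0.06,0],
    [0,-0.08,0],
    [0,-0.08,0],
  ],
  rotation=[
    [0,0,0],
    [0,0,0],
    [0,0,0],
    [0,0,0],
    [0,0,0],
    [0,0,0],
    [0,0,0],
    [0,0,0],
  ],
  gripper=[0,0,0,0,0,0,0,0],
)

```text
time_s: 8.7
position: [0.5919, -0.1279, 0.2388]
tcp_rot: [-0.328, 0.627, -0.626, 0.328]
contact_force: [2.3, -0.9, -10.0]
finger_gap: 0.0147
```

>>> arm_command(
  xyz=[
    [0,-0.1,0],
    [0,-0.1,0],
    [0,-0.1,0],
    [0,-0.06,0],
    [0,-0.04,0],
    [0,-0.04,0],
    [0,0,0],
  ],
  rotation=[
    [0,0,0],
    [0,0,0],
    [0,0,0],
    [0,0,0],
    [0,0,0],
    [0,0,0],
    [0,0,0],
  ],
  gripper=[0,0,0,0,0,0,0],
)

```text
time_s: 9.28
position: [0.5921, -0.1279, 0.2839]
tcp_rot: [-0.328, 0.626, -0.626, 0.328]
contact_force: [0.5, 0.9, -8.7]
finger_gap: 0.0148
```

>>> arm_command(
  xyz=[
    [0,-0.03,0],
    [0,-0.02,0],
    [0,-0.02,0],
    [0,0,0],
  ],
  rotation=[
    [0,0,0],
    [0,0,0],
    [0,0,0],
    [0,0,0],
  ],
  gripper=[0,0,0,0],
)

```text
time_s: 9.62
position: [0.592, -0.1279, 0.2905]
tcp_rot: [-0.328, 0.627, -0.626, 0.328]
contact_force: [-0.2, 0.9, -9.4]
finger_gap: 0.0149
```

>>> arm_command(
  xyz=[
    [0,-0.015,0],
    [0,-0.01,0],
    [0,0,0],
    [0,0,0],
  ],
  rotation=[
    [0,0,0],
    [0,0,0],
    [0,0,0],
    [0,0,0],
  ],
  gripper=[0,0,0,0],
)

```text
time_s: 9.95
position: [0.5918, -0.1278, 0.2908]
tcp_rot: [-0.328, 0.627, -0.626, 0.327]
contact_force: [3.0, -0.7, -22.3]
finger_gap: 0.0148
```

The second stop is reached: z holds at 0.2908, 140 mm above the grasp height, and the pull rose from about 9 N to 22 N. I'll hold for 0.5 s and check with the cameras.

>>> arm_command(
  xyz=[
    [0,0,0],
    [0,0,0],
    [0,0,0],
    [0,0,0],
    [0,0,0],
    [0,0,0],
  ],
  rotation=[
    [0,0,0],
    [0,0,0],
    [0,0,0],
    [0,0,0],
    [0,0,0],
    [0,0,0],
  ],
  gripper=[0,0,0,0,0,0],
)

```text
time_s: 10.45
position: [0.5918, -0.1279, 0.2909]
tcp_rot: [-0.328, 0.627, -0.626, 0.327]
contact_force: [3.5, -0.0, -25.3]
finger_gap: 0.0146
```

Run:
```python
from h import *
s=sensors.get_state(); print(s["position"],s["finger_gap"],s["contact_force"],s["time_s"])
for n in("wrist","scene","top"):
    c=read_camera(n); W=cloud(c); cv2.imwrite(f"pics/{n}2.png",c["color"][...,::-1])
    if n=="wrist":
        d=W[...,:2]-[.5905,-.128]; y=d@[.569,.822]; x=d@[.822,-.569]
        for lo,hi in((.02,.044),(-.044,-.02)):
            m=(abs(x)<.007)&(y>lo)&(y<hi)&(W[...,2]>.25)&(W[...,2]<.34); print("bar top z",m.sum(),np.median(W[m][:,2]) if m.any() else None)
    b=(np.hypot(W[...,0]-.637,W[...,1]+.0578)<.009)&(abs(W[...,2]-.133)<.015); print(n,"button",b.sum(),np.median(W[b][:,2]) if b.any() else None)
    for p in((.726,-.146),(.654,-.234),(.531,-.296),(.448,-.027)):
        m=(np.hypot(W[...,0]-p[0],W[...,1]-p[1])<.045)&(W[...,2]>.036)&(W[...,2]<.06)
        print(n,p,m.sum(),W[m].mean(0).round(3) if m.any() else None)
```

```text
[ 0.59175748 -0.12785328  0.29085067] 0.014595583859915103 [ 3.53343039e+00 -2.33305747e-02 -2.53406918e+01] 10.45
bar top z 1482 0.32024638660986393
bar top z 525 0.32027276395055615
wrist button 242 0.1283949219916219
wrist (0.726, -0.146) 1046 [ 0.73 -0.15  0.05]
wrist (0.654, -0.234) 820 [ 0.653 -0.236  0.05 ]
wrist (0.531, -0.296) 0 None
wrist (0.448, -0.027) 450 [ 0.449 -0.023  0.04 ]
scene button 39 0.12931324946542674
scene (0.726, -0.146) 399 [ 0.733 -0.148  0.051]
scene (0.654, -0.234) 321 [ 0.656 -0.235  0.051]
scene (0.531, -0.296) 233 [ 0.535 -0.3    0.05 ]
scene (0.448, -0.027) 157 [ 0.45  -0.024  0.04 ]
top button 78 0.12929489128785482
top (0.726, -0.146) 442 [ 0.727 -0.149  0.051]
top (0.654, -0.234) 0 None
top (0.531, -0.296) 0 None
top (0.448, -0.027) 241 [ 0.448 -0.025  0.041]
```

View pics/scene2.png

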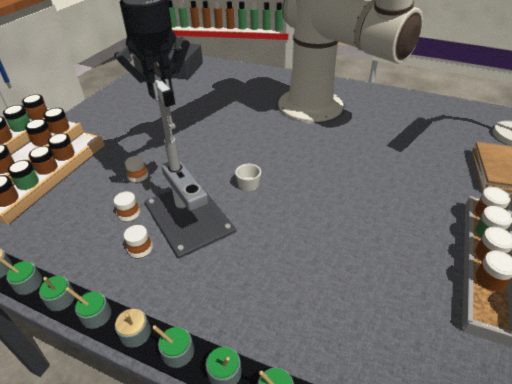

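The scene view shows the mast drawn out from (185,180) to (162,92), with the bar in the fingers. The jars and the pot stand where they were. The bar top rose from 179.7 to 320.2 mm, about 140 mm, so I'm handing in.

```bash
python3 -c "
from rig import arm,sensors
print(arm.hand_in()); s=sensors.get_state(); print(s['position'],s['contact_force'],s['finger_gap'],s['time_s'])"
```

```text
the job is handed in; nothing more can be done
None
the job is handed in; nothing more can be done
```

The release button is fully down, both mast sections are out to the second stop, and the gripper is holding the bar there. I handed the job in at about 10.6 s; hand-in gives no verdict and let me read nothing further.

- **Button:** I pressed it with the closed fingers to the hard stop. Its top measured about 129 mm afterwards, which is 8 mm of travel.
- **Mast:** I gripped the bar across its 16 mm width and pulled it straight up. The camera showed the bar's top going from 179.7 to 320.2 mm, about 140 mm. The arm then stopped rising while the pull went from about 9 N to 25 N, which is the second stop.
- **Grip:** It is set to 80 N. The finger opening read 14.6 to 15.1 mm, about 1 mm under the bar's 16 mm, but the bar rose with the gripper the whole way.
- **Jars and pot:** They are standing where they were, within measuring error of about 8 mm. The jar next to the bar was hidden from the top and wrist cameras at the end, so only the scene camera confirmed that one.

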